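# Queue the printed jars in the packing lane

## Task

Two copper-coloured jars with orange lids have come off the 3D printer and wait to be packed. Slide them along the desk, one at a time and without lifting them, into the white guide lane, so that they stand upright in single file, the front jar against the grey end stop and the other right behind it, in either order. Leave the blue jar where it stands.

Things in the scene. Friction and masses are not known exactly. Their poses are not given: they have to be found in the camera images.
- copper_jar_a_center (a point): one of two alike copper jars with an orange lid: upright cylinder 46 mm in diameter, 58 mm tall, about 70 g, standing on the desk; the point is its centre, 29 mm above its underside; z is its upright axis
- copper_jar_b_center (a point): the other copper jar with an orange lid, same size, same centre point. All three jars start before the mouth, 160 to 250 mm from the lane's origin along its axis and up to 85 mm to either side, centres at least 70 mm apart, each with a clear way to the mouth
- blue_jar_center (a point): a blue jar with a blue lid, same shape and size, not to be moved; the point is its centre, half-way up
- lane: fixed lane: white rails 15 mm high, 6 thick, 60 apart inside, straight from x = 0 to 115 mm, flared before it to a mouth 105 wide at x = -45. Jars slide on the desk (black sheet: no step). Origin: on the desk, mid-lane, at x = 0; x points from mouth to the grey stop (30 high, face at x = 115: front jar's centre at 92, the next at 46), y across, z up
Mind the look-alikes: they are no part of the job. Leave any red look-alike of the part that bears copper_jar_b_center alone.

How it is judged:
By the outcome, as a careful person would: the job done as asked, in the order asked, and still so for the second after the job is handed in, with the robot touching nothing.
It also fails if it takes over 56 s, if anything falls off the work surface, if the arm or the gripper's body presses on something with over 40 N, if the wrist force passes 120 N, or if a joint passes its speed limit or range.

## Robot

A 6-joint arm with a two-finger parallel gripper is mounted at the origin on the work surface. World frame = base frame: x ahead of the robot, y to its left, z up, the work surface at z = 0. Lengths are in mm, angles in degrees, forces in N, time in s.
With the tool pointing down it reaches from about 300 to 850 mm from the base axis. Payload 4.2 kg.
Tool frame: the origin (TCP) lies between the finger pads; the fingertips stand ahead of it and the grasp point (between the pads) lies 3 mm ahead of it (nose_length is the z of the fingertips in the tool frame, in mm); z points along the fingers, y is the line along which they close (so a half turn about z gives the same grasp; the last joint's range is limited). The gripper opens to 91 mm and grips with 3 to 60 N. Pads are 32 mm wide; open, the fingers measure 118 mm over their backs; the gripper's body (76 mm by 178 mm) begins 60 mm behind the grasp point.
Start: joints at [-75.573, 18.312, 89.639, -0, 72.044, -1.146], TCP at [154.37, -553.905, 235.976] pointing down, gripper open.
Joint ranges: [-177.97, 177.97], [-48.28, 115.42], [12.27, 149.76], [-77.06, 257.06], [2.81, 150.46], [-146.56, 146.56]. Speed limits (degrees/s): [147.25, 147.25, 180, 180, 180, 180].

## Interface

Orientations are given as [roll, pitch, yaw] about the fixed x, y, z axes, in that order (R = Rz(yaw) Ry(pitch) Rx(roll)).
In Python, from workcell import state, grab_frame, camera_params, job_done, nose_length gives the robot as it stands.
- The arm moves only by the tool step_arm, never from a script. Its argument "plan" is a list that holds one entry, the list of rows, each a list of 5 numbers: the shift along the tool's x, y, z in cm, then the turn about the tool's z in rad, then the opening, from 0 (shut) to 1 (fully open). In form: [[[x, y, z, turn, gripper], ...]]. A call has 1 to 20 rows; each row is the pose to reach, as a shift and turn from the pose commanded when the call began, along the tool's axes at that moment; what a row does not reach only later rows make up. A row lasts 1/8 s, in which the tool goes at most 62.5 mm and 10.7 degrees, less where a joint would pass 70% of its speed; a pose out of reach is approached as far as the arm can. A call with a gripper value outside its range is refused whole. The fingers move at their own pace and stop on an object; "newtons" is the grip in N (left out, the last holds). Time passes only in rows, so rows that repeat a pose let the fingers close. It gives the time, the measured TCP pose, the force, the opening and the grip force at its end, in the units of the state.
- state(): the state, without advancing time (a new reading comes with each control period).
- grab_frame(name): name is "scene" or "side" or "wrist"; returns the picture (420x560x3 uint8, blue, green, red); there is no depth.
- camera_params(name): a dict with "camera_matrix" (3x3 intrinsics, pixels), "R" (3x3) and "t" (3): a world point X has camera coordinates R X + t; the wrist camera has in their place "mount" (4x4, takes a point from camera to tool coordinates, whose origin is the TCP and whose axes are the flange's). Camera axes: x right, y down, z forward; pixel columns grow to the right and rows downward; lengths in mm; the calibration is good to about 2 mm. The wrist camera is an equidistant fisheye: a pixel r from the principal point sees the ray r / f radians off the axis. A picture is of the moment at which its call begins: read the wrist's pose just before it. camera_params takes no time and is no camera call.
- job_done(): hands the job in; it is judged then, once.
The state is a dict: "time_s": time; "qpos": joint angles; "qvel": joint speeds; "effort": joint torques, N m; "ee_pos": TCP position; "ee_rot": TCP orientation; "force": force on the tool from outside, world axes, zero at the start; "torque": the same for the moment, N m; "gripper_width": finger opening in mm; "gripper_force": force on a finger pad.
Only numpy, scipy, OpenCV 4.12 (cv2) and the standard library are available. Lean on these libraries where they do the work, as an engineer would, in place of code of your own. Each camera call takes 0.05 s, during which the arm holds its last target. There are 200 camera calls.

## Working session

There is one attempt and no reset: what is moved stays moved. The work goes in short steps, Python scripts to look and compute and a tool call to move; the robot and the scene stay as the last step left them, time stands still between calls to the robot, and variables do not carry over. Pictures are saved under pics/ and viewed, at most 10 in all, crops included, and the job is handed in when it is done.

Besides the shell and the picture viewer there is one more tool, called after "Emit:" as name(argument=value, ...) on one line, values as JSON. step_arm: Moves the arm, as the interface text tells. Its arguments: {"type":"object","properties":{"plan":{"type":"array","items":{"type":"array","items":{"type":"array","items":{"type":"number"}}}},"newtons":{"type":"number"}},"required":["plan"]}

```bash
mkdir -p pics
python3 - <<'E'
from workcell import *
import cv2,numpy as np
s=state();print(s['ee_pos'],s['ee_rot'],s['gripper_width'],nose_length)
for n in ("scene","side","wrist"):
    cv2.imwrite(f"pics/{n}0.png",grab_frame(n)); print(n,camera_params(n))
a=cv2.imread("pics/scene0.png");b=cv2.imread("pics/side0.png")
cv2.imwrite("pics/both.png",cv2.resize(np.vstack([a,b]),(400*1,600)) )
E
```

```text
[ 154.22616879 -553.43111216  235.11068237] [-1.79896394e+02  1.15893056e-03  1.55757899e+01] 91.05759318672179 22.0
scene {'camera_matrix': array([[384.02083422,   0.        , 273.7391278 ],
       [  0.        , 384.02083422, 204.38471738],
       [  0.        ,   0.        ,   1.        ]]), 'R': array([[-0.86804035,  0.49629553, -0.01402505],
       [ 0.40848131,  0.69782265, -0.58837621],
       [-0.28222149, -0.51646326, -0.80846566]]), 't': array([ 526.39174478, -134.63241485,  804.72625053])}
side {'camera_matrix': array([[477.74291561,   0.        , 278.08636555],
       [  0.        , 477.74291561, 216.41634313],
       [  0.        ,   0.        ,   1.        ]]), 'R': array([[ 0.92243775, -0.38614188, -0.00174259],
       [-0.20836231, -0.49393821, -0.84416242],
       [ 0.32510574,  0.77905038, -0.53608467]]), 't': array([-538.7217008 ,  138.66346734,  603.97680599])}
wrist {'camera_matrix': array([[325.1922621 ,   0.        , 279.2606078 ],
       [  0.        , 325.1922621 , 205.80643664],
       [  0.        ,   0.        ,   1.        ]]), 'mount': array([[ 2.83254179e-04, -9.65406655e-01, -2.60748748e-01,
         7.22832985e+01],
       [ 9.99999832e-01,  1.41735274e-04,  5.61544227e-04,
         1.69184902e-01],
       [-5.05161239e-04, -2.60748863e-01,  9.65406534e-01,
        -1.49533789e+02],
       [ 0.00000000e+00,  0.00000000e+00,  0.00000000e+00,
         1.00000000e+00]])}
```

View pics/scene0.png

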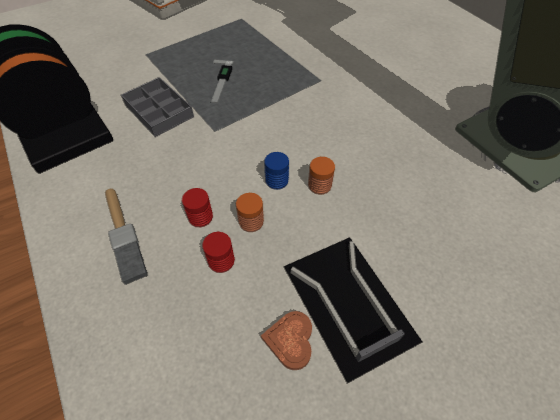

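View pics/side0.png

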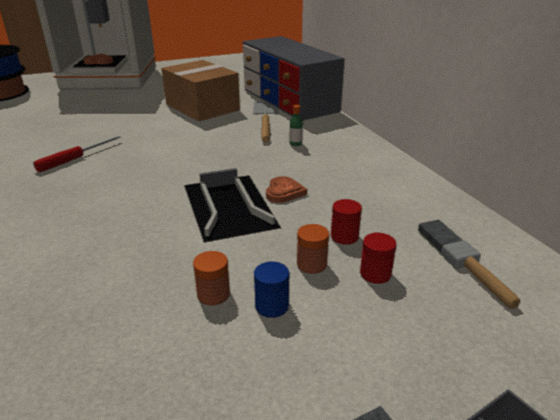

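The scene view shows the copper jars with orange lids at about (250,212) and (321,175). The blue jar is at (277,170), red look-alikes are at (197,207) and (218,252), and a copper heart is at (288,340). The lane's mouth is near (295,270)-(352,243) and its stop near (380,345). The two orange-lidded cylinders fit the description: the reds have the wrong colour and the heart the wrong shape. I'll confirm this in a crop.

```bash
cat > h.py <<'E'
import cv2,numpy as np
from workcell import *
def proj(n,X):
    c=camera_params(n);p=c['camera_matrix']@(c['R']@np.array(X,float)+c['t']);return p[:2]/p[2]
def ray(n,uv):
    c=camera_params(n);d=c['R'].T@np.linalg.solve(c['camera_matrix'],[uv[0],uv[1],1.]);return -c['R'].T@c['t'],d/np.linalg.norm(d)
def plane(n,uv,z):
    o,d=ray(n,uv);return o+d*(z-o[2])/d[2]
def tri(u1,u2,n1='scene',n2='side'):
    o1,d1=ray(n1,u1);o2,d2=ray(n2,u2)
    s=np.linalg.lstsq(np.c_[d1,-d2],o2-o1,rcond=None)[0]
    p,q=o1+s[0]*d1,o2+s[1]*d2;return (p+q)/2,np.linalg.norm(p-q)
def blobs(im,col):
    h=cv2.cvtColor(im,cv2.COLOR_BGR2HSV)
    lo,hi={'o':((6,130,80),(16,255,255)),'b':((105,120,50),(130,255,255))}[col]
    m=cv2.morphologyEx(cv2.inRange(h,lo,hi),cv2.MORPH_CLOSE,np.ones((5,5)))
    out=[]
    for c in cv2.findContours(m,0,2)[0]:
        if cv2.contourArea(c)>250:
            x,y,w,hh=cv2.boundingRect(c);M=cv2.moments(c)
            out.append((round(M['m10']/M['m00'],1),round(M['m01']/M['m00'],1),w,hh))
    return out
E
python3 - <<'E'
from h import *
a=cv2.imread("pics/scene0.png");b=cv2.imread("pics/side0.png")
for n,i in(('scene',a),('side',b)):
    for c in 'ob':print(n,c,blobs(i,c))
c1=cv2.resize(a[145:395,175:425],(600,600),interpolation=2)[:, :]
cv2.imwrite("pics/c1.png",c1)
cv2.imwrite("pics/c2.png",cv2.resize(b[160:320,180:400],(792,576),interpolation=2))
E
```

```text
scene o [(290.4, 339.5, 51, 57), (249.8, 211.1, 27, 38), (321.5, 174.4, 26, 37), (21.1, 322.1, 64, 293), (24.4, 60.3, 66, 24)]
scene b [(276.5, 169.7, 24, 37)]
side o [(491.9, 281.3, 53, 46), (208.7, 263.3, 35, 33), (311.2, 235.3, 31, 29), (283.4, 187.1, 40, 21), (207.7, 74.8, 54, 15), (217.8, 26.2, 156, 73)]
side b [(269.6, 287.7, 35, 55), (269.4, 78.4, 18, 53)]
```

View pics/c1.png

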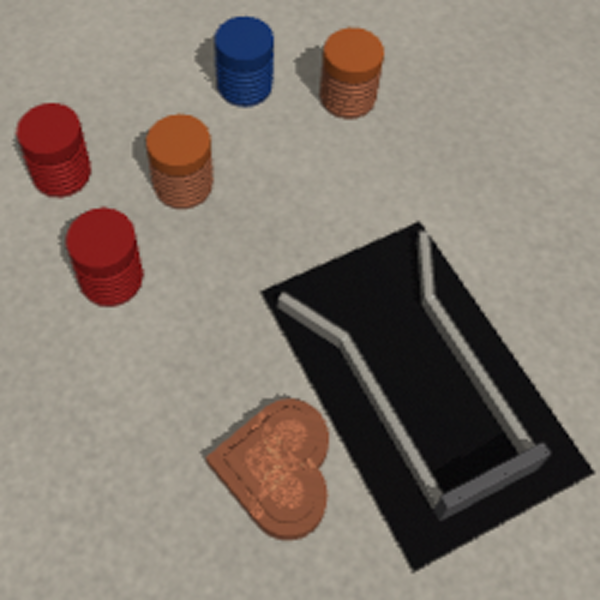

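View pics/c2.png

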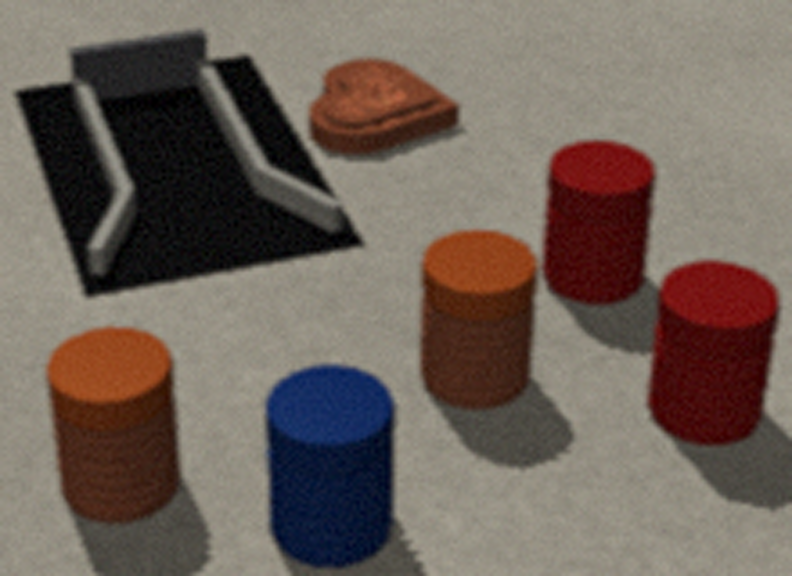

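The crop shows two orange-lidded copper cylinders, with lid tops at crop (180,141) and (353,53), which are the parts. The reds, the blue and the heart are not. I'll triangulate the lid tops and rail points from both views.

Run:
```python
from h import *
S=lambda x,y:(175+(x+.5)/2.4-.5,145+(y+.5)/2.4-.5)
D=lambda x,y:(180+(x+.5)/3.6-.5,160+(y+.5)/3.6-.5)
P={}
for k,s,d in [('A',(180,141),(479,263)),('B',(353,53),(111,364)),('blue',(244,40),(330,404)),('red1',(51,128),(719,290)),('red2',(103,236),(601,168)),
 ('Lmouth',(283,297),(338,210)),('Lkink',(346,336),(262,165)),('Lend',(434,493),(207,70)),('Rmouth',(425,235),(97,248)),('Rkink',(431,297),(126,185)),('Rend',(525,444),(82,88))]:
    p,e=tri(S(*s),D(*d));P[k]=p;z=58 if k in('A','B','blue','red1','red2') else 15
    print(k,p.round(1),round(e,1),plane('scene',S(*s),z)[:2].round(1),plane('side',D(*d),z)[:2].round(1))
Q={k:(plane('scene',S(*s),15)[:2]) for k,s in [('Lk',(346,336)),('Le',(434,493)),('Rk',(431,297)),('Re',(525,444)),('Lm',(283,297)),('Rm',(425,235))]}
for q in (Q,dict(Lk=P['Lkink'][:2],Le=P['Lend'][:2],Rk=P['Rkink'][:2],Re=P['Rend'][:2],Lm=P['Lmouth'][:2],Rm=P['Rmouth'][:2])):
    o=(q['Lk']+q['Rk'])/2;e=(q['Le']+q['Re'])/2;x=(e-o)/np.linalg.norm(e-o);y=np.array([-x[1],x[0]])
    print('origin',o,'yaw',np.degrees(np.arctan2(x[1],x[0])),'len',np.linalg.norm(e-o),'w',np.linalg.norm(q['Lk']-q['Rk']),np.linalg.norm(q['Le']-q['Re']),'mouth',np.linalg.norm(q['Lm']-q['Rm']))
    for k in ('A','B','blue','red1','red2'):
        v=P[k][:2]-o;print(k,(v@x).round(1),(v@y).round(1))
```

```text
A [ 591.  -109.1   54.7] 1.8 [ 591.2 -106.5] [ 589.6 -113.7]
B [ 439.2 -115.7   54.6] 0.4 [ 440.9 -113.3] [ 438.4 -120.2]
blue [ 503.9 -168.6   55.2] 0.6 [ 504.9 -166.2] [ 502.8 -172. ]
red1 [ 665.9 -164.6   57. ] 2.6 [ 665.  -162.9] [ 666.4 -166. ]
red2 [670.8 -65.7  55.6] 1.9 [670.3 -63.8] [669.6 -69.3]
Lmouth [579.6  12.7  10.9] 2.8 [579.5  14.9] [578.4   5.9]
Lkink [559.4  59.   14.2] 2.4 [558.5  59.7] [560.  57.]
Lend [568.5 167.9  10.5] 1.7 [569.  168.8] [566.6 159.1]
Rmouth [468.   22.8  12.6] 2.0 [468.2  24. ] [468.1  18.5]
Rkink [494.3  64.8  15.3] 1.3 [493.5  64.9] [494.9  64.8]
Rend [502.3 172.6  11.2] 0.4 [503.7 173.1] [500.9 165.4]
origin [526.00900695  62.31025329] yaw 84.57570443894626 len 109.15232221986052 w 65.22243688134003 65.47040645687989 mouth 111.7147052317797
A -164.5 -80.9
B -185.4 69.6
blue -232.0 0.2
red1 -212.6 -160.7
red2 -113.7 -156.2
origin [526.86010914  61.91168223] yaw 85.50713218424241 len 108.63791895952974 w 65.39321005619102 66.36510822770414 mouth 112.02605355942327
A -165.5 -77.4
B -183.9 73.5
blue -231.6 4.9
red1 -214.9 -156.4
red2 -115.9 -153.5
```

Measured in the lane frame (origin about (526,62), yaw about 85°), jar A is at (-165,-79), jar B at (-184,72) and blue at (-232,3). Next I move over the lane for one close wrist look.

Emit:
step_arm(plan=[[[50.5, -41.3, 0, -1.22, 0.8], [50.5, -41.3, 0, -1.22, 0.8], [50.5, -41.3, 0, -1.22, 0.8], [50.5, -41.3, 0, -1.22, 0.8], [50.5, -41.3, 0, -1.22, 0.8], [50.5, -41.3, 0, -1.22, 0.8], [50.5, -41.3, 0, -1.22, 0.8], [50.5, -41.3, 0, -1.22, 0.8], [50.5, -41.3, 0, -1.22, 0.8], [50.5, -41.3, 0, -1.22, 0.8], [50.5, -41.3, 0, -1.22, 0.8], [50.5, -41.3, 0, -1.22, 0.8], [50.5, -41.3, 0, -1.22, 0.8], [50.5, -41.3, 0, -1.22, 0.8], [50.5, -41.3, 0, -1.22, 0.8]]])

```text
time_s: 2.02
ee_pos: [529.5, -21.4, 236.2]
ee_rot: [180.0, 0.0, 85.4]
force: [0.3, -0.3, -0.3]
gripper_width: 72.8
gripper_force: 0.0
```

Run:
```python
from h import *
s=state();im=grab_frame('wrist');cv2.imwrite('pics/w1.png',im)
print(s['time_s'],s['ee_pos'],s['ee_rot'],s['force']);np.save('w1.npy',np.r_[s['ee_pos'],s['ee_rot']])
for c in 'ob':print(c,blobs(im,c))
cv2.imwrite('pics/w1b.png',cv2.resize(im,(800,600),interpolation=2))
```

```text
2.025 [529.52978933 -21.39545775 236.1592188 ] [1.79985679e+02 8.58440971e-03 8.53884991e+01] [ 0.28022911 -0.26367773 -0.30485521]
o [(222.8, 258.7, 16, 26), (330.9, 250.4, 28, 41), (363.3, 69.5, 63, 62), (549.2, 119.9, 16, 258)]
b [(267.4, 312.1, 37, 26)]
```

View pics/w1b.png

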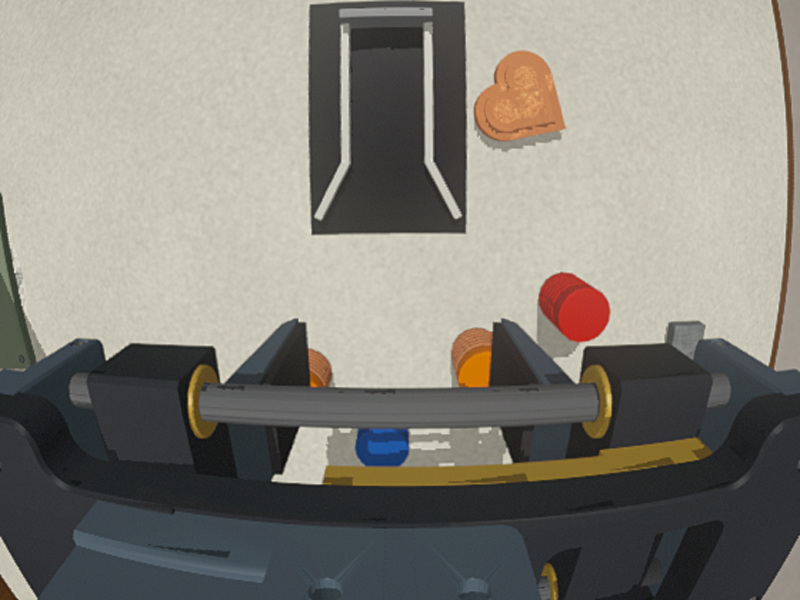

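The wrist view shows the lane dead ahead, with kinks at enlarged (345,163) and (429,162) and rail ends at (346,25) and (428,25). The jars are partly hidden by the fingers. I'll work out the lane from this view.

```bash
cat >> h.py <<'E'
from scipy.spatial.transform import Rotation as Ro
def wplane(uv,pose,z):
    c=camera_params('wrist');K=c['camera_matrix'];M=c['mount']
    v=np.array([uv[0]-K[0,2],uv[1]-K[1,2]]);r=np.hypot(*v);th=r/K[0,0]
    d=np.r_[v/r*np.sin(th),np.cos(th)]
    R=Ro.from_euler('xyz',pose[3:],degrees=True).as_matrix()
    o=R@M[:3,3]+pose[:3];d=R@M[:3,:3]@d
    return o+d*(z-o[2])/d[2]
E
python3 - <<'E'
from h import *
p=np.load('w1.npy')
W=lambda x,y,z=15:wplane(((x+.5)*.7-.5,(y+.5)*.7-.5),p,z)[:2]
Lk,Rk,Le,Re,Lm,Rm=[W(*q) for q in((345,163),(429,162),(346,25),(428,25),(319,217),(459,215))]
o=(Lk+Rk)/2;e=(Le+Re)/2;x=e-o
print(Lk,Rk,Le,Re,'o',o,'e',e,'m',(Lm+Rm)/2,'yaw',np.degrees(np.arctan2(x[1],x[0])),np.linalg.norm(x),np.linalg.norm(Lk-Rk),np.linalg.norm(Le-Re),np.linalg.norm(Lm-Rm))
print('stop face top',W(386,17,30))
E
```

```text
[492.26165434  61.99473587] [558.45220198  57.14713309] [501.93059263 176.27167381] [566.92892268 170.34068632] o [525.35692816  59.57093448] e [534.42975765 173.30618007] m [523.2840038   16.98310174] yaw 85.43908862992281 114.09654825424498 66.36782239546717 65.26836539439323 112.5849213408234
stop face top [534.23226278 174.67087397]
```

Emit:
step_arm(plan=[[[-4, 3.4, 4, 0, 0.85], [-8.4, 6.8, 9, 0, 0.85], [-8.4, 6.8, 11, 0, 0.85], [-8.4, 6.8, 14, 0, 0.85], [-8.4, 6.8, 17, 0, 0.85], [-8.4, 6.8, 19.1, 0, 0.85], [-8.4, 6.8, 19.1, 0, 0.85], [-8.4, 6.8, 19.1, 0, 0.85], [-8.4, 6.8, 19.1, 0, 0.45], [-8.4, 6.8, 19.1, 0, 0.45], [-8.4, 6.8, 19.1, 0, 0.45], [-8.4, 6.8, 19.1, 0, 0.45], [-8.4, 6.8, 19.1, 0, 0.45]]], newtons=10)

```text
time_s: 3.7
ee_pos: [591.2, -109.6, 45.3]
ee_rot: [180.0, 0.0, 85.5]
force: [-0.7, -0.4, 2.1]
gripper_width: 45.9
gripper_force: 10.0
```

Emit:
step_arm(plan=[[[1.5, -1.3, 0, 0, 0.45], [3, -2.6, 0, 0, 0.45], [4.5, -4, 0, 0, 0.45], [6, -5.3, 0, 0, 0.45], [7.5, -6.6, 0, 0, 0.45], [8.9, -7.9, 0, 0, 0.45], [8.9, -7.9, 0, 0, 0.45], [10.5, -7.9, 0, 0, 0.45], [12, -7.9, 0, 0, 0.45], [13.5, -7.9, 0, 0, 0.45], [15, -7.9, 0, 0, 0.45], [16.5, -7.9, 0, 0, 0.45], [18, -7.9, 0, 0, 0.45], [19.5, -7.9, 0, 0, 0.45], [21, -7.9, 0, 0, 0.45], [22.5, -7.9, 0, 0, 0.45], [23.5, -7.9, 0, 0, 0.45], [24.2, -7.9, 0, 0, 0.45], [24.2, -7.9, 0, 0, 0.45]]])

```text
time_s: 6.08
ee_pos: [530.0, 138.0, 45.2]
ee_rot: [-179.9, 0.1, 85.5]
force: [-1.1, -2.4, 8.6]
gripper_width: 45.8
gripper_force: 10.0
```

Emit:
step_arm(plan=[[[0.3, 0, 0, 0, 0.45], [0.6, 0, 0, 0, 0.45], [0.8, 0, 0, 0, 0.45], [1.0, 0, 0, 0, 0.45], [1.2, 0, 0, 0, 0.45], [1.2, 0, 0, 0, 0.45]]])

```text
time_s: 6.82
ee_pos: [530.8, 149.1, 45.2]
ee_rot: [-179.9, 0.1, 85.5]
force: [-0.5, -5.1, 8.9]
gripper_width: 45.9
gripper_force: 10.0
```

Emit:
step_arm(plan=[[[0.2, 0, 0, 0, 0.45], [0.4, 0, 0, 0, 0.45], [0.4, 0, 0, 0, 0.45]]])

```text
time_s: 7.2
ee_pos: [531.2, 153.3, 45.1]
ee_rot: [-179.9, 0.1, 85.5]
force: [-0.3, -5.1, 7.1]
gripper_width: 45.8
gripper_force: 10.0
```

Run:
```python
from h import *
s=state();print(s['ee_pos'],s['force'])
a=grab_frame('scene')[215:375,270:430];b=grab_frame('side')[160:260,170:290]
cv2.imwrite('pics/j1.png',np.hstack([cv2.resize(a,(400,400),interpolation=2),cv2.resize(b,(400,400),interpolation=2)]))
```

```text
[531.16227213 153.29306967  45.09963992] [-0.30705416 -5.06006769  7.1253696 ]
```

View pics/j1.png

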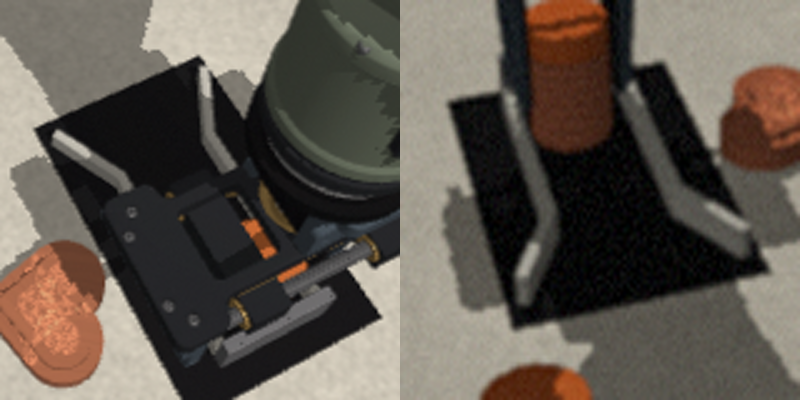

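The first jar stands upright in the lane, held near the stop. I'll nudge it until the force shows contact.

Emit:
step_arm(plan=[[[0.2, 0, 0, 0, 0.45], [0.4, 0, 0, 0, 0.45], [0.4, 0, 0, 0, 0.45]]])

```text
time_s: 7.68
ee_pos: [531.3, 155.3, 44.9]
ee_rot: [-179.8, 0.3, 85.6]
force: [1.2, -10.8, 8.7]
gripper_width: 45.7
gripper_force: 10.0
```

Emit:
step_arm(plan=[[[0, 0, 0, 0, 0.75], [0, 0, 0, 0, 0.75], [0, 0, 0, 0, 0.75], [0, 0, -4, 0, 0.75], [0, 0, -9, 0, 0.85], [-5, -1.2, -12, 0, 0.85], [-11, -2.7, -12, 0, 0.85], [-17, -4.2, -12, 0, 0.85], [-23, -5.7, -12, 0, 0.85], [-28.2, -7, -12, 0, 0.85], [-28.2, -7, -9, 0, 0.85], [-28.2, -7, -9, 0, 0.85]]])

```text
time_s: 9.18
ee_pos: [439.1, -117.6, 133.4]
ee_rot: [-179.7, -0.1, 85.4]
force: [-1.1, 0.3, -0.1]
gripper_width: 77.4
gripper_force: 0.0
```

Run:
```python
from h import *
s=state();print(s['time_s'],s['ee_pos'],s['ee_rot'])
im=grab_frame('scene');print(blobs(im,'o'))
p=s['ee_pos'];w=grab_frame('wrist')
cv2.imwrite('pics/j2.png',np.hstack([cv2.resize(im[130:370,240:440],(360,432),interpolation=2),cv2.resize(w,(440,432))]))
```

```text
9.175 [ 439.13454952 -117.60830219  133.42856985] [-1.79717787e+02 -7.50992434e-02  8.53923412e+01]
[(290.4, 339.5, 51, 57), (373.7, 321.9, 38, 40), (321.4, 174.3, 26, 38), (21.1, 322.2, 64, 293), (24.7, 60.4, 66, 24)]
```

View pics/j2.png

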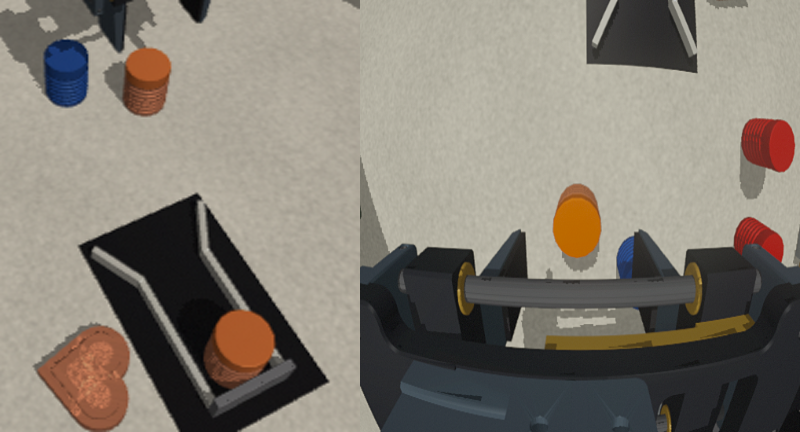

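Jar 1 is upright at the stop. In the wrist view, jar B's lid, at combined (577,227), lies between the fingers sideways. I'll check it fore and aft.

Run:
```python
from h import *
p=np.r_[439.13,-117.6,133.4,-179.72,-.08,85.39]
print(wplane((276.2,220.7),p,58))
o=np.array([525.4,59.6]);x=np.array([.080,.997])
for z in (58,):
    q=plane('scene',(240+244/1.8,130+336/1.8),z)[:2];print(q,(q-o)@x,(q-o)@[-x[1],x[0]])
```

```text
[ 435.71506102 -116.43542245   58.        ]
[531.12898911 152.62713725] 93.20637496706061 1.7303688358842164
```

Emit:
step_arm(plan=[[[0, -0.2, 3, 0, 0.85], [0, -0.2, 6, 0, 0.85], [0, -0.2, 8.9, 0, 0.85], [0, -0.2, 8.9, 0, 0.85], [0, -0.2, 8.9, 0, 0.85], [0, -0.2, 8.9, 0, 0.45], [0, -0.2, 8.9, 0, 0.45], [0, -0.2, 8.9, 0, 0.45], [0, -0.2, 8.9, 0, 0.45], [0, -0.2, 8.9, 0, 0.45]]], newtons=10)

```text
time_s: 10.52
ee_pos: [439.0, -117.7, 46.2]
ee_rot: [180.0, 0.0, 85.5]
force: [-1.7, 0.2, 3.3]
gripper_width: 45.6
gripper_force: 10.0
```

Emit:
step_arm(plan=[[[1.8, 1.2, 0, 0, 0.45], [3.6, 2.4, 0, 0, 0.45], [5.4, 3.6, 0, 0, 0.45], [7.2, 4.8, 0, 0, 0.45], [9, 6, 0, 0, 0.45], [10.8, 7.3, 0, 0, 0.45], [10.8, 7.3, 0, 0, 0.45], [12.5, 7.3, 0, 0, 0.45], [14, 7.3, 0, 0, 0.45], [15.5, 7.3, 0, 0, 0.45], [17, 7.3, 0, 0, 0.45], [18.5, 7.3, 0, 0, 0.45], [20, 7.3, 0, 0, 0.45], [21, 7.3, 0, 0, 0.45], [21.8, 7.3, 0, 0, 0.45], [21.8, 7.3, 0, 0, 0.45]]])

```text
time_s: 12.52
ee_pos: [528.3, 94.6, 46.1]
ee_rot: [-180.0, -0.0, 85.5]
force: [0.1, 0.5, 5.5]
gripper_width: 45.8
gripper_force: 10.0
```

Emit:
step_arm(plan=[[[0.3, 0, 0, 0, 0.45], [0.6, 0, 0, 0, 0.45], [0.8, 0, 0, 0, 0.45], [1.0, 0, 0, 0, 0.45], [1.2, 0, 0, 0, 0.45], [1.2, 0, 0, 0, 0.45]]])

```text
time_s: 13.28
ee_pos: [529.3, 105.5, 46.2]
ee_rot: [-180.0, 0.1, 85.5]
force: [0.4, -4.4, 5.4]
gripper_width: 45.7
gripper_force: 10.0
```

Emit:
step_arm(plan=[[[0.2, 0, 0, 0, 0.45], [0.4, 0, 0, 0, 0.45], [0.4, 0, 0, 0, 0.45]]])

```text
time_s: 13.65
ee_pos: [529.4, 107.5, 46.2]
ee_rot: [-180.0, 0.3, 85.6]
force: [-0.4, -11.9, 7.4]
gripper_width: 45.6
gripper_force: 10.0
```

Emit:
step_arm(plan=[[[0, 0, 0, 0, 0.75], [0, 0, 0, 0, 0.75], [0, 0, 0, 0, 0.75], [0, 0, -4, 0, 0.75], [0, 0, -9, 0, 0.75], [0, 0, -14, 0, 0.75], [-6, 0, -16, 0, 0.75], [-12, 0, -16, 0, 0.75], [-18, 0, -16, 0, 0.75], [-18, 0, -16, 0, 0.75]]])

```text
time_s: 14.9
ee_pos: [515.5, -72.7, 205.8]
ee_rot: [-180.0, 0.0, 85.2]
force: [-0.4, 0.5, -0.2]
gripper_width: 68.4
gripper_force: 0.0
```

Run:
```python
from h import *
print(state()['time_s'])
a=grab_frame('scene');b=grab_frame('side');print(blobs(a,'b'),blobs(b,'b'))
cv2.imwrite('pics/j3.png',np.hstack([cv2.resize(a[215:375,270:430],(400,400),interpolation=2),cv2.resize(b[150:310,170:330],(400,400),interpolation=2)]))
```

```text
14.9
[(276.1, 171.2, 24, 37)] [(269.7, 288.1, 34, 55)]
```

View pics/j3.png

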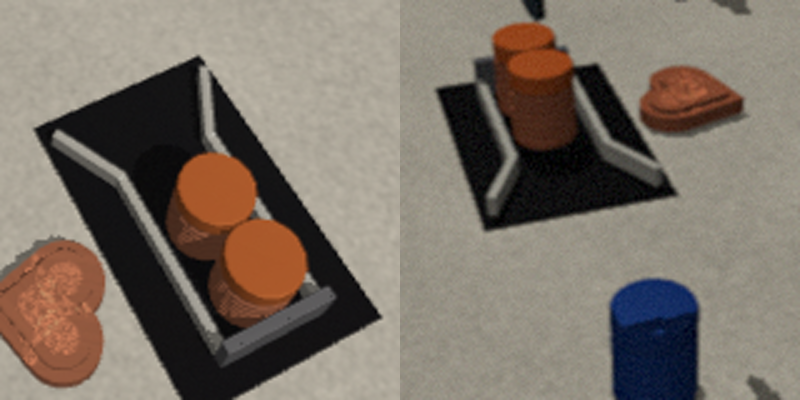

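Both jars stand upright in file in the lane, and the blue jar has not moved. I'll check the spacing and hand in if it holds.

Run:
```python
from h import *
o=np.array([525.4,59.6]);x=np.array([.080,.997]);r=[]
for u,v in((265.5,260),(216.5,189)):
    q=plane('scene',(270+u/2.5,215+v/2.5),58)[:2]-o;r.append(q@x);print(q@x,q@[-x[1],x[0]])
if abs(r[0]-92)<4 and abs(r[0]-r[1]-46)<4: print(job_done())
```

```text
96.32406549564898 0.6782089971640897
49.50709782483275 -1.166441819664373
```

The spacing is 46.8 mm, so the jars are touching. The front jar reads at or past 92 mm, which the stop makes impossible, so that is camera bias, and the force rise showed contact with the stop. I'm handing in.

```bash
python3 -c "from workcell import *;print(job_done())"
```

```text
the job is handed in; nothing more can be done
None
```

Both copper jars were slid into the lane and stand upright in single file, the front one against the stop and the other right behind it; the blue jar was left where it stood, and the job was handed in at about 15 s.

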